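# Pull down the goggle locker's flap with the hook rod

### The arm

A 6-joint arm with a two-finger parallel gripper is mounted at the origin on the work surface. World frame = base frame: x ahead of the robot, y to its left, z up, the work surface at z = 0. Lengths are in m, angles in rad, forces in N, time in s.
With the tool pointing down it reaches from about 0.2 to 0.875 m from the base axis. Payload 3.4 kg.
Tool frame: the origin (TCP) lies on the centre line of the jaws, within the pads' length; the fingertips stand 17 mm ahead of it and the grasp point (between the pads) lies 2 mm behind it (env.tips_ahead is the distance from the TCP to the fingertips, in m); z points along the fingers, y is the line along which they close (so a half turn about z gives the same grasp; the last joint's range is limited). The gripper opens to 94 mm and grips with 3 to 60 N. Pads are 16 mm wide; open, the fingers measure 119 mm over their backs; the gripper's body (75 mm by 177 mm) begins 78 mm behind the grasp point.
Start: joints at [-1.377, 0.276, 1.505, -0, 1.361, -0.121], TCP at [0.178, -0.547, 0.222] pointing down, gripper open.
Joint ranges: [-2.89, 2.89], [-0.75, 2.08], [0.22, 2.7], [-1.18, 4.32], [0.11, 2.71], [-2.7, 2.7]. Speed limits (rad/s): [2.57, 2.57, 3.14, 3.14, 3.14, 3.14].

### API

Orientations are given as a unit quaternion [x, y, z, w].
In Python, from plant import monitor, viewer, env gives the robot as it stands.
- The arm moves only by the tool jog_arm, never from a script. Its argument "plan" is a list of rows, each an object with "linear": the shift along the tool's x, y, z in mm, a list of three; "twist": the turn, a rotation vector about the tool's x, y, z in rad, a list of three; "hand": the finger opening in mm, from 0 to 94. A call has 1 to 20 rows; each row is the pose to reach, as a shift and turn from the pose commanded when the call began, along the tool's axes at that moment; what a row does not reach only later rows make up. A row lasts 1/8 s, in which the tool goes at most 62.5 mm and 10.7 degrees, less where a joint would pass 70% of its speed; a pose out of reach is approached as far as the arm can. A call with a gripper value outside its range is refused whole. The fingers move at their own pace and stop on an object; "grip_force" is the grip in N (left out, the last holds). Time passes only in rows, so rows that repeat a pose let the fingers close. It gives the time, the measured TCP pose, the force, the opening and the grip force at its end, in the units of the state.
- monitor.sense(): the state, without advancing time (a new reading comes with each control period).
- viewer.capture(name): name is "scene" or "side" or "wrist"; returns (picture, depth): 420x560x3 uint8, red, green, blue; 420x560 float32, m along the optical axis (not along the pixel's ray), 0 where there is no reading.
- viewer.calibration(name): a dict with "fx", "fy", "cx", "cy" (pixels), "R" (3x3) and "t" (3): a world point X has camera coordinates R X + t; the wrist camera has in their place "mount" (4x4, takes a point from camera to tool coordinates, whose origin is the TCP and whose axes are the flange's). Camera axes: x right, y down, z forward; pixel columns grow to the right and rows downward; lengths in m; the calibration is good to about 2 mm. A picture is of the moment at which its call begins: read the wrist's pose just before it. calibration takes no time and is no camera call.
- env.job_done(): hands the job in; it is judged then, once.
The state is a dict: "t": time; "qpos": joint angles; "qvel": joint speeds; "effort": joint torques, N m; "tcp_pos": TCP position; "eef_rot": TCP orientation; "force": force on the tool from outside, world axes, zero at the start; "torque": the same for the moment, N m; "grip_width": finger opening in m; "finger_force": force on a finger pad.
Only numpy, scipy, OpenCV 4.12 (cv2) and the standard library are available. Lean on these libraries where they do the work, as an engineer would, in place of code of your own. Each camera call takes 0.05 s, during which the arm holds its last target. There are 200 camera calls.

### The job

Take the telescopic hook rod from the green mat, hook its pin into the red eye of the blue flap on the raised goggle locker and use it to ease the flap all the way down, without touching the locker with the gripper or arm. Then unhook, leave the flap fully open and lay the rod (not drop it) back flat on the mat; leave the jar, wooden offcut and sanding block where they are.

Things in the scene. Friction and masses are not known exactly. Their poses are not given: they have to be found in the camera images.
- locker: Fixed pale wooden locker 300 wide, 170 deep, from 140 to 310 mm above the bench, on four grey legs. Origin on the bench below the middle of its front. Its x axis points level from the front into the locker, so the front and the flap face its -x; y runs along the front; z up. It may stand a few cm and some degrees differently each time.
- flap_hinge (a point): Middle of the flap's level hinge line at its lower edge, 158 mm above the bench, 4 mm in front of the locker's front; the hinge runs along the locker's y.
- flap (a joint): Blue drop-down flap, 264 wide x 134 high x 8 mm thick, 0.12 kg, hinged along its lower edge. 0 = upright and shut on a hard stop (it cannot go further in), growing as its top swings out and down to the locker's -x; 1.571 rad = level, fully open, on a hard stop. It starts shut or up to 0.1 ajar. A stiff hinge (0.2 N m) holds it wherever it is left.
- eye: Red ring on a stem on the flap's outer face. Origin at the ring's centre: 112 mm from the hinge up the flap, mid-width, 20 mm out from the outer face (24 mm out from the hinge line). The 22 mm hole runs along the ring's y, which is the hinge's direction but for a stiff turn of up to 0.2 rad on the stem (x); a pin enters it sideways. Wire 5 mm thick, ring 32 mm outside.
- rod: Loose telescopic hook rod, about 0.23 kg, lying level on the mat. Orange handle 130 long (x) x 22 wide (y) x 26 mm high; origin at the centre of the handle's underside, +x towards the hook, z up. A black collar 18 mm thick runs from x=65 to x=100, then the 12 mm tube. Centre of mass about x=20. Overall about 220 to 285 mm long.
- rod_collar (a point): Mouth of the rod's collar, 100 mm ahead of rod's origin and 13 mm up. The tube runs on from here; at its round end a 7 mm steel pin points to the rod's -y, its tip 30 mm from the tube's centre line. The pin lies 50 to 110 mm beyond this mouth, different each time and not reported: look, or touch the flap with the end, which is 6 mm beyond the pin's centre. The tube is jammed and holds against 40 N.
- mat: Fixed green mat 380 (x) x 140 (y) x 4 mm thick on the bench; origin at the centre of its underside.
- jar: Bystander: closed jar with white cap, 52 mm across, 80 high; origin at the centre of its underside.
- offcut: Bystander: wooden offcut 80 x 55 x 30 mm high; origin at the centre of its underside.
- sander: Bystander: cork sanding block with blue grip, 90 x 60 x 45 mm high; origin at the centre of its underside.
Mind the look-alikes: they are no part of the job. Of the things shaped like the rod, the orange one is meant.

How it is judged:
By the outcome, as a careful person would: the job done as asked, in the order asked, and still so for the second after the job is handed in, with the robot touching nothing.
It also fails if it takes over 67 s, if anything falls off the work surface, if the arm or the gripper's body presses on something with over 40 N, if the wrist force passes 120 N, or if a joint passes its speed limit or range.

## Working session

There is one attempt and no reset: what is moved stays moved. The work goes in short steps, Python scripts to look and compute and a tool call to move; the robot and the scene stay as the last step left them, time stands still between calls to the robot, and variables do not carry over. Pictures are saved under pics/ and viewed, at most 12 in all, crops included, and the job is handed in when it is done.

Besides the shell and the picture viewer there is one more tool, called after "Emit:" by a JSON object that holds its "op" and its "data", one argument or row to a line. jog_arm: Moves the arm, as the interface text tells. Its arguments: {"type":"object","properties":{"plan":{"type":"array"},"grip_force":{"type":"number"}},"required":["plan"]}

```bash
mkdir -p pics; ls
python3 - <<'E'
from plant import monitor, viewer, env
import cv2, numpy as np
ims=[]
for n in("scene","side"):
    p,d=viewer.capture(n); np.savez(f"pics/{n}0.npz",p=p,d=d); cv2.imwrite(f"pics/{n}0.png",p[:,:,::-1]); c=viewer.calibration(n); print(n,c)
print(monitor.sense()); print(viewer.calibration("wrist"))
E
```

```text
pics
scene {'fx': 507.78263053016843, 'fy': 507.78263053016843, 'cx': 284.19776698856094, 'cy': 219.66673847143284, 'R': array([[-0.39779625,  0.9173367 , -0.01585934],
       [ 0.7053875 ,  0.29474129, -0.64463636],
       [-0.5866742 , -0.26762091, -0.76432483]]), 't': array([ 0.29516535, -0.22730205,  1.91233393])}
side {'fx': 481.0058534042673, 'fy': 481.0058534042673, 'cx': 272.489240485404, 'cy': 207.62922384149556, 'R': array([[ 0.92707616, -0.37423483, -0.02186532],
       [-0.2607925 , -0.601953  , -0.7547449 ],
       [ 0.26928993,  0.70540831, -0.65565391]]), 't': array([-0.52388684,  0.19472867,  1.41481   ])}
{'t': 0.1, 'qpos': array([-1.37697679e+00,  2.76528462e-01,  1.50597970e+00, -2.85277005e-05,
        1.36070253e+00, -1.20979687e-01]), 'qvel': array([ 7.72249728e-04, -1.25196009e-03, -5.06131148e-03, -5.99476571e-04,
       -8.94649399e-05, -3.49940891e-04]), 'effort': array([ 1.83399927e-03, -4.05456841e+01, -2.37780601e+01,  7.04136095e-02,
        2.98998971e-02, -4.50807238e-05]), 'tcp_pos': array([ 0.17793888, -0.54627714,  0.22170379]), 'eef_rot': array([ 9.87637443e-01,  1.56753394e-01, -4.33965827e-05, -8.07978434e-04]), 'force': array([0.04577392, 0.03250823, 0.73730269]), 'torque': array([0.02841525, 0.01176584, 0.00727406]), 'finger_force': 0.0, 'grip_width': 0.09416985175135048}
{'fx': 323.7145455806177, 'fy': 323.7145455806177, 'cx': 276.527977079239, 'cy': 208.80994516499945, 'mount': array([[-8.91401901e-04, -9.60239441e-01, -2.79176326e-01,
         8.23251591e-02],
       [ 9.99999409e-01, -6.82001068e-04, -8.47195936e-04,
         9.37966784e-04],
       [ 6.23112400e-04, -2.79176916e-01,  9.60239481e-01,
        -1.63080018e-01],
       [ 0.00000000e+00,  0.00000000e+00,  0.00000000e+00,
         1.00000000e+00]])}
```

View pics/scene0.png

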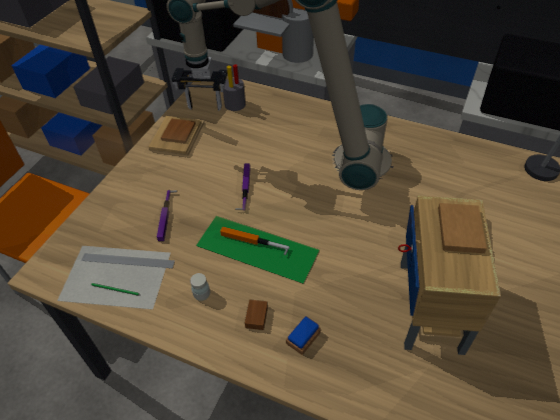

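View pics/side0.png

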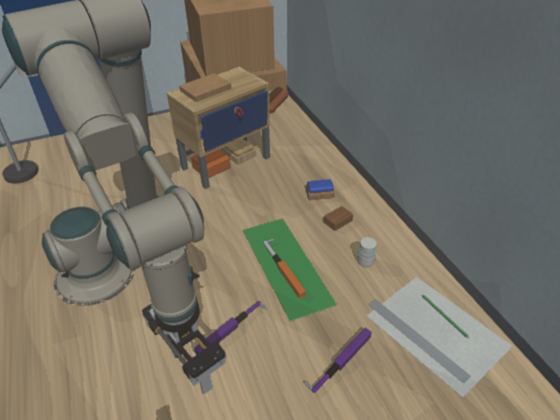

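The scene view shows the orange rod on the green mat at about (255,240). Its handle is at the left and its tube and hook at the right. There are purple look-alikes at (246,187) and (165,216). In the side view the orange rod is at (284,268), and the purple ones are at (230,325) and (340,360). The locker's blue flap and red eye are at (405,248) in the scene view and (238,112) in the side view. The orange rod fits because the task names the orange one on the green mat; I'll confirm it in one crop.

```bash
cat > h.py <<'E'
import numpy as np, cv2
from plant import monitor, viewer, env
from scipy.spatial.transform import Rotation as Rn
def cloud(n,p=None,d=None,T=None):
    "world point per pixel (nan where no depth)"
    c=viewer.calibration(n)
    v,u=np.indices(d.shape); X=np.stack([(u-c['cx'])/c['fx']*d,(v-c['cy'])/c['fy']*d,d],-1).astype(float)
    X[d<=0]=np.nan
    if n=="wrist":
        M=c['mount']; X=X@M[:3,:3].T+M[:3,3]; return X@T[0].T+T[1]
    return (X-c['t'])@c['R']
def tool():
    s=monitor.sense(); return Rn.from_quat(s['eef_rot']).as_matrix(), np.array(s['tcp_pos'])
def hsv(p): return cv2.cvtColor(p,cv2.COLOR_RGB2HSV)
E
python3 - <<'E'
from h import *
crops=[]
box={"scene":(190,330,210,285),"side":(235,345,215,320)}
for n in("scene","side"):
    z=np.load(f"pics/{n}0.npz");p,d=z['p'],z['d'];X=cloud(n,p,d);H=hsv(p)
    a,b,c_,e=box[n]
    crops.append(cv2.resize(p[c_:e,a:b],(400,400 if n=="side" else 214*400//400),interpolation=cv2.INTER_CUBIC))
    box_m=np.zeros(d.shape,bool);box_m[c_:e,a:b]=1
    def rep(nm,m):
        P=X[m&np.isfinite(X[...,2])]
        if len(P)<5: print(nm,len(P));return
        c=np.median(P,0); ev=np.linalg.svd(P[:,:2]-P[:,:2].mean(0),full_matrices=False)[2][0]
        print(n,nm,len(P),P.mean(0).round(4),'min',np.percentile(P,2,axis=0).round(3),'max',np.percentile(P,98,axis=0).round(3),'ang',np.degrees(np.arctan2(ev[1],ev[0])).round(1))
    h,s,v=H[...,0],H[...,1],H[...,2]
    rep('mat',box_m&(h>50)&(h<80)&(s>120))
    rep('handle',box_m&(h<14)&(s>170)&(v>110))
    rep('grey tube',box_m&(s<70)&(v>110))
    lm=np.zeros(d.shape,bool)
    if n=="scene": lm[190:330,390:430]=1
    else: lm[85:150,180:275]=1
    rep('flap',lm&(h>100)&(h<125)&(s>120)); rep('eye',lm&((h<6)|(h>174))&(s>170))
    m=lm&((h<6)|(h>174))&(s>150); vv,uu=np.nonzero(m); print('eyepx',uu.min(),uu.max(),vv.min(),vv.max())
    # tube pts
    m=box_m&(s<70)&(v>110); vv,uu=np.nonzero(m); print('tube px',uu.min(),uu.max(),vv.min(),vv.max())
    # flap plane fit
    P=X[lm&(h>100)&(h<125)&(s>120)];P=P[np.isfinite(P[:,2])];c=np.median(P,0);nn=np.linalg.svd(P-c,full_matrices=False)[2][2];
    for _ in range(3):
        r=(P-c)@nn; Q=P[abs(r)<.006]; c=Q.mean(0); nn=np.linalg.svd(Q-c,full_matrices=False)[2][2]
    print('plane',c.round(4),nn.round(4),len(Q),len(P))
W=np.zeros((400,800,3),np.uint8);W[:crops[0].shape[0],:400]=crops[0];W[:400,400:]=crops[1];cv2.imwrite("pics/crop1.png",W[:,:,::-1])
E
```

```text
scene mat 3438 [ 0.5378 -0.1741  0.0039] min [ 0.465 -0.369 -0.002] max [ 0.598 -0.005  0.01 ] ang 91.2
handle 0
scene grey tube 203 [ 0.6947 -0.2363  0.0646] min [ 0.502 -0.322  0.006] max [ 0.771 -0.098  0.085] ang -31.4
scene flap 761 [0.5752 0.2907 0.2454] min [0.438 0.248 0.166] max [0.68  0.328 0.294] ang 17.4
scene eye 45 [0.5596 0.2633 0.2684] min [0.547 0.249 0.248] max [0.568 0.277 0.283] ang 146.8
eyepx 398 410 244 251
tube px 190 288 242 284
plane [0.5758 0.2907 0.2462] [ 0.2991 -0.9529 -0.051 ] 758 761
side mat 17 [ 0.54   -0.2152  0.0052] min [ 0.535 -0.266  0.003] max [ 0.544 -0.172  0.008] ang 94.9
handle 0
side grey tube 275 [ 0.4985 -0.1947  0.0087] min [ 0.373 -0.378 -0.003] max [0.603 0.009 0.025] ang -103.6
side flap 8 [0.4379 0.3252 0.1796] min [0.436 0.322 0.167] max [0.441 0.33  0.191] ang 66.6
eye 0
eyepx 237 240 109 115
tube px 242 336 218 319
plane [0.4379 0.3252 0.1796] [-0.8853  0.4632  0.0403] 8 8
```

View pics/crop1.png

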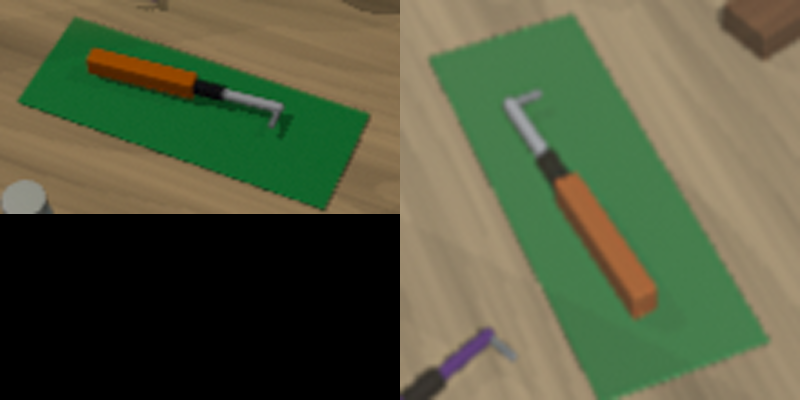

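The crop confirms it: the orange handle with black collar, grey tube and pin lies on the green mat, with the pin pointing towards world +x. Next I measure the rod and eye.

Run:
```python
from h import *
for n,b in (("scene",(215,262,222,250)),("side",(272,310,258,302))):
    z=np.load(f"pics/{n}0.npz");p,d=z['p'],z['d'];X=cloud(n,p,d);H=hsv(p)
    m=np.zeros(d.shape,bool);m[b[2]:b[3],b[0]:b[1]]=1
    m&=(H[...,0]<18)&(H[...,1]>(200 if n=="scene" else 140))
    P=X[m&np.isfinite(X[...,2])];zt=np.percentile(P[:,2],90);T=P[P[:,2]>zt-.006]
    rc=cv2.minAreaRect((T[:,:2]*1000).astype(np.float32)); print(n,len(P),'ztop',zt.round(4),'rect',rc)
    ev=np.linalg.svd(T[:,:2]-T[:,:2].mean(0),full_matrices=False)[2][0]
    print(T.mean(0).round(4),np.degrees(np.arctan2(ev[1],ev[0])))
# eye by triangulation from px in both views
A=[];B=[]
from numpy.linalg import lstsq
z=np.load("pics/side0.npz");H=hsv(z['p']);m=np.zeros(H.shape[:2],bool);m[100:125,225:250]=1
m&=((H[...,0]<10)|(H[...,0]>170))&(H[...,1]>110);vv,uu=np.nonzero(m);print('side eye',uu.min(),uu.max(),vv.min(),vv.max())
for n,u,v in(("scene",404.5,247.5),("side",(uu.min()+uu.max())/2,(vv.min()+vv.max())/2)):
    c=viewer.calibration(n)
    P=np.diag([c['fx'],c['fy'],1])@np.c_[c['R'],c['t']]; P[:2]+=np.outer([c['cx'],c['cy']],P[2])
    A+= [P[0]-u*P[2],P[1]-v*P[2]]
A=np.array(A);print('eye tri',lstsq(A[:,:3],-A[:,3],rcond=None)[0])
```

```text
scene 333 ztop 0.0324 rect ((518.6919555664062, -255.103515625), (24.21369171142578, 128.72535705566406), 4.499566555023193)
[ 0.5194 -0.2535  0.0303] 94.36804467318909
side 337 ztop 0.033 rect ((516.9736328125, -259.5325927734375), (21.20441436767578, 131.64002990722656), 4.818612098693848)
[ 0.5165 -0.2608  0.0307] -84.86341565105423
side eye 237 242 108 116
eye tri [0.56067793 0.26315668 0.26957839]
```

```bash
cat >> h.py <<'E'
def Rdown(deg):
    "tool pointing down, tool x at world heading deg"
    a=np.radians(deg);x=np.array([np.cos(a),np.sin(a),0]);z=np.array([0,0,-1.]);return np.c_[x,np.cross(z,x),z]
def go(p,Rt):
    R,t=tool();print('linear',((R.T@(np.array(p)-t))*1000).round(1),'twist',Rn.from_matrix(R.T@Rt).as_rotvec().round(4))
E
python3 -c "
from h import *
go([.5156,-.227,.20],Rdown(94.6))"
```

```text
linear [ 419.9 -199.    22.1] twist [-1.3000e-03 -1.2000e-03 -1.3363e+00]
```

Emit:
{"op": "jog_arm", "data": {
  "plan": [
    {"linear": [420,-199,22],"twist": [0,0,-1.336],"hand": 60},
    {"linear": [420,-199,22],"twist": [0,0,-1.336],"hand": 60},
    {"linear": [420,-199,22],"twist": [0,0,-1.336],"hand": 60},
    {"linear": [420,-199,22],"twist": [0,0,-1.336],"hand": 60},
    {"linear": [420,-199,22],"twist": [0,0,-1.336],"hand": 60},
    {"linear": [420,-199,22],"twist": [0,0,-1.336],"hand": 60},
    {"linear": [420,-199,22],"twist": [0,0,-1.336],"hand": 60},
    {"linear": [420,-199,22],"twist": [0,0,-1.336],"hand": 60},
    {"linear": [420,-199,22],"twist": [0,0,-1.336],"hand": 60},
    {"linear": [420,-199,22],"twist": [0,0,-1.336],"hand": 60},
    {"linear": [420,-199,22],"twist": [0,0,-1.336],"hand": 60},
    {"linear": [420,-199,22],"twist": [0,0,-1.336],"hand": 60}
  ]
}}

```text
t: 1.6
tcp_pos: [0.5151, -0.2285, 0.2006]
eef_rot: [0.679, 0.734, -0.0, 0.0]
force: [-0.3, -1.1, 0.3]
grip_width: 0.06
finger_force: 0.0
```

Run:
```python
from h import *
R,t=tool();p,d=viewer.capture("wrist");print(t,np.degrees(np.arctan2(R[1,0],R[0,0])))
np.savez("pics/w1.npz",p=p,d=d,R=R,t=t);cv2.imwrite("pics/w1.png",p[:,:,::-1])
X=cloud("wrist",p,d,(R,t));H=hsv(p)
m=(H[...,0]<18)&(H[...,1]>190)&(X[...,2]>.015)&(X[...,2]<.06)&(X[...,1]<-.15)
P=X[m];zt=np.percentile(P[:,2],80);T=P[P[:,2]>zt-.004];print(len(P),zt,cv2.minAreaRect((T[:,:2]*1000).astype(np.float32)))
```

```text
[ 0.51509191 -0.22845934  0.20060211] 94.48031541001541
2186 0.03116648688118595 ((517.4852294921875, -256.77764892578125), (21.227766036987305, 129.17166137695312), 5.488330841064453)
```

View pics/w1.png

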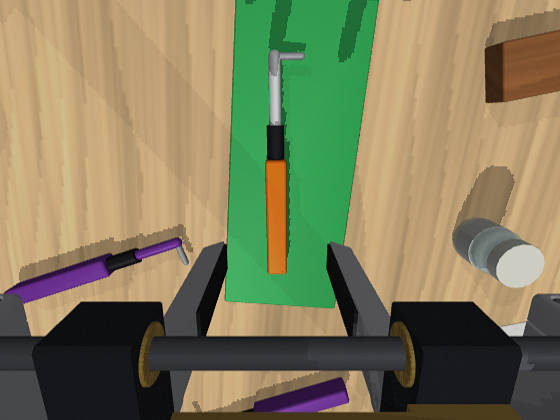

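The wrist view shows the handle from (276,160) to (276,272), the collar mouth at about v=125, and the pin from (275,57) to (303,57). Next I compute the pin's distance and the descent.

Run:
```python
from h import *
z=np.load("pics/w1.npz");R,t=z['R'],z['t'];c=viewer.calibration("wrist");M=c['mount']
def ray(u,v,h):
    dd=R@(M[:3,:3]@np.array([(u-c['cx'])/c['fx'],(v-c['cy'])/c['fy'],1]));o=R@M[:3,3]+t
    return o+dd*(h-o[2])/dd[2]
for q in [(275,57,.017),(275,50,.017),(303,57,.017),(275.5,125,.026),(276,160,.030),(276.5,272,.030)]: print(q,ray(*q).round(4))
H=hsv(z['p']);X=cloud("wrist",None,z['d'],(R,t));g=X[40:70,268:306];print('hook top z',np.nanpercentile(g[...,2],[50,95,99]))
go([.515,-.227,.023],Rdown(94.9))
```

```text
(275, 57, 0.017) [ 0.504  -0.0936  0.017 ]
(275, 50, 0.017) [ 0.5036 -0.0874  0.017 ]
(303, 57, 0.017) [ 0.5314 -0.0915  0.017 ]
(275.5, 125, 0.026) [ 0.5095 -0.1577  0.026 ]
(276, 160, 0.03) [ 0.5126 -0.1923  0.03  ]
(276.5, 272, 0.03) [ 0.523  -0.3191  0.03  ]
hook top z [0.0054621  0.02364615 0.02447397]
linear [ 1.400e+00 -1.000e-01  1.777e+02] twist [ 0.0001  0.0003 -0.0071]
```

Emit:
{"op": "jog_arm", "data": {
  "plan": [
    {"linear": [1,0,60],"twist": [0,0,-0.007],"hand": 60},
    {"linear": [1,0,110],"twist": [0,0,-0.007],"hand": 50},
    {"linear": [1,0,150],"twist": [0,0,-0.007],"hand": 50},
    {"linear": [1,0,170],"twist": [0,0,-0.007],"hand": 50},
    {"linear": [1,0,177.5],"twist": [0,0,-0.007],"hand": 50},
    {"linear": [1,0,177.5],"twist": [0,0,-0.007],"hand": 50},
    {"linear": [1,0,177.5],"twist": [0,0,-0.007],"hand": 10},
    {"linear": [1,0,177.5],"twist": [0,0,-0.007],"hand": 10},
    {"linear": [1,0,177.5],"twist": [0,0,-0.007],"hand": 10},
    {"linear": [1,0,177.5],"twist": [0,0,-0.007],"hand": 10},
    {"linear": [1,0,177.5],"twist": [0,0,-0.007],"hand": 10},
    {"linear": [1,0,177.5],"twist": [0,0,-0.007],"hand": 10}
  ],
  "grip_force": 55
}}

```text
t: 3.15
tcp_pos: [0.5155, -0.2266, 0.0235]
eef_rot: [0.676, 0.737, -0.0, 0.0]
force: [-2.4, 0.6, 5.0]
grip_width: 0.0212
finger_force: 55.0
```

```bash
python3 -c "
from h import *
R,t=tool();s=monitor.sense();print(t,np.degrees(np.arctan2(R[1,0],R[0,0])),R[:,2],s['grip_width'],s['finger_force'])
# standoff: pin 133.7 ahead of tcp, rod frame of locker
ax=np.array([-.2991,.9529,0]);ax/=np.linalg.norm(ax);ly=np.array([-ax[1],ax[0],0])
eye=np.array([.5605,.2632,.269])
for b,s_ in((-.06,.055),):
  pin=eye+b*ax+s_*ly; go(pin-.1337*ax+[0,0,.006],Rdown(107.4)); print(pin-.1337*ax)
"
```

```text
[ 0.51551224 -0.22662488  0.02353924] 95.00067397832592 [-1.68719931e-04 -4.03720450e-04 -9.99999904e-01] 0.02115133345526994 54.99405384063721
linear [ 282.9   75.4 -251.6] twist [-2.000e-04  4.000e-04 -2.164e-01]
[0.56603315 0.06191892 0.269     ]
```

Emit:
{"op": "jog_arm", "data": {
  "plan": [
    {"linear": [0,0,-15],"twist": [0,0,0],"hand": 10},
    {"linear": [0,0,-40],"twist": [0,0,0],"hand": 10},
    {"linear": [0,0,-80],"twist": [0,0,0],"hand": 10},
    {"linear": [0,0,-120],"twist": [0,0,0],"hand": 10},
    {"linear": [10,5,-160],"twist": [0,0,-0.02],"hand": 10},
    {"linear": [40,10,-200],"twist": [0,0,-0.05],"hand": 10},
    {"linear": [80,20,-235],"twist": [0,0,-0.1],"hand": 10},
    {"linear": [120,30,-250],"twist": [0,0,-0.15],"hand": 10},
    {"linear": [160,45,-252],"twist": [0,0,-0.2],"hand": 10},
    {"linear": [200,60,-252],"twist": [0,0,-0.216],"hand": 10},
    {"linear": [240,70,-252],"twist": [0,0,-0.216],"hand": 10},
    {"linear": [270,75,-252],"twist": [0,0,-0.216],"hand": 10},
    {"linear": [283,75,-252],"twist": [0,0,-0.216],"hand": 10},
    {"linear": [283,75,-252],"twist": [0,0,-0.216],"hand": 10},
    {"linear": [283,75,-252],"twist": [0,0,-0.216],"hand": 10}
  ]
}}

```text
t: 5.03
tcp_pos: [0.5657, 0.0608, 0.275]
eef_rot: [0.593, 0.805, -0.0, 0.0]
force: [0.0, -0.2, -2.2]
grip_width: 0.0214
finger_force: 55.0
```

Run:
```python
from h import *
R,t=tool();p,d=viewer.capture("wrist");print(t,np.degrees(np.arctan2(R[1,0],R[0,0])))
np.savez("pics/w2.npz",p=p,d=d,R=R,t=t);cv2.imwrite("pics/w2.png",p[:,:,::-1])
```

```text
[0.56574022 0.06082887 0.27502736] 107.30890558649519
```

View pics/w2.png

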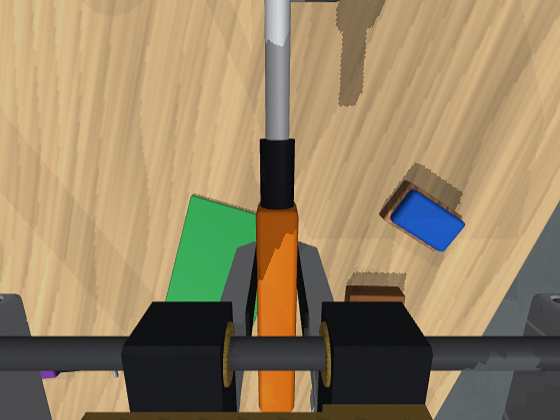

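The wrist camera shows the handle gripped and straight at u≈277, but the hook is out of view beyond the top edge. I'll use the fixed cameras for the hook and eye.

```bash
cat >> h.py <<'E'
def crop2(name,bs=(350,220,74),bd=(195,75,74)):
    W=np.zeros((400,800,3),np.uint8)
    for i,(n,b) in enumerate((("scene",bs),("side",bd))):
        p,d=viewer.capture(n);np.savez(f"pics/{name}_{n}.npz",p=p,d=d)
        W[:,400*i:400*i+400]=cv2.resize(p[b[1]:b[1]+b[2],b[0]:b[0]+b[2]],(400,400),interpolation=cv2.INTER_CUBIC)
    cv2.imwrite(f"pics/{name}.png",W[:,:,::-1])
def tri(a,b):
    "point from scene pixel a and side pixel b"
    A=[]
    for n,(u,v) in(("scene",a),("side",b)):
        c=viewer.calibration(n);P=np.diag([c['fx'],c['fy'],1])@np.c_[c['R'],c['t']];P[:2]+=np.outer([c['cx'],c['cy']],P[2])
        A+=[P[0]-u*P[2],P[1]-v*P[2]]
    A=np.array(A);x,r,_,_=np.linalg.lstsq(A[:,:3],-A[:,3],rcond=None);return x
def pix(n,X):
    c=viewer.calibration(n);q=c['R']@np.array(X)+c['t'];return np.array([c['fx']*q[0]/q[2]+c['cx'],c['fy']*q[1]/q[2]+c['cy']]).round(1)
E
python3 - <<'E'
from h import *
R,t=tool();tube=t+.1337*R[:,0]+np.array([0,0,-.0065]);tip=tube+.03*R[:,1]
for n in("scene","side"): print(n,'tubeend',pix(n,tube),'tip',pix(n,tip),'eye',pix(n,[.5605,.2632,.269]))
print(tube,tip)
crop2("c3")
E
```

```text
scene tubeend [380.  229.6] tip [380.2 238.4] eye [404.4 247.7]
side tubeend [236.7 125.5] tip [244.4 122.2] eye [239.3 112.1]
[0.52606781 0.18838577 0.26842213] [0.55471274 0.19730027 0.26841804]
```

View pics/c3.png

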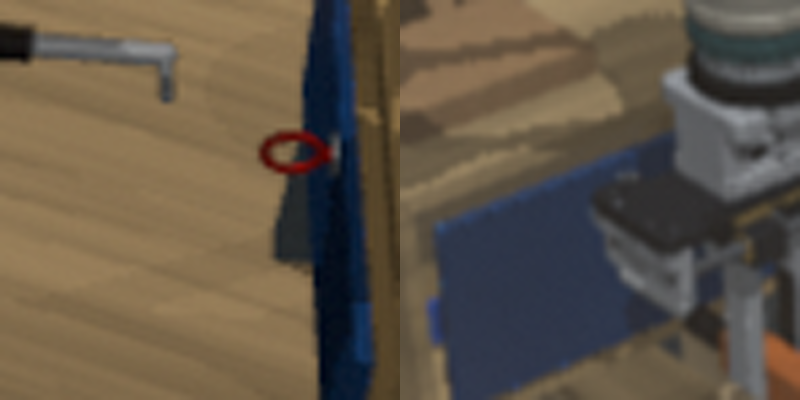

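In the scene view the hook elbow is at about (381,229), the pin tip at (381,238.5) and the ring centre at (404.6,248). All agree with my model to about 1 px. In the side view the gripper hides the eye. I advance with the pin beside the eye.

Run:
```python
from h import *
ax=np.array([-.2991,.9529,0]);ax/=np.linalg.norm(ax);ly=np.array([-ax[1],ax[0],0])
eye=np.array([.5607,.2634,.269])
for s in(.048,.017): go(eye+s*ly-.135*ax+[0,0,.0065],Rdown(107.4))
```

```text
linear [59.8  7.6 -0.6] twist [-0.0001  0.0004 -0.0022]
linear [59.9 38.6 -0.6] twist [-0.0001  0.0004 -0.0022]
```

Emit:
{"op": "jog_arm", "data": {
  "plan": [
    {"linear": [15,6,-0.5],"twist": [0,0,0],"hand": 10},
    {"linear": [30,6,-0.5],"twist": [0,0,0],"hand": 10},
    {"linear": [45,6,-0.5],"twist": [0,0,0],"hand": 10},
    {"linear": [55,6,-0.5],"twist": [0,0,0],"hand": 10},
    {"linear": [60,6,-0.5],"twist": [0,0,0],"hand": 10},
    {"linear": [60,6,-0.5],"twist": [0,0,0],"hand": 10},
    {"linear": [60,6,-0.5],"twist": [0,0,0],"hand": 10}
  ]
}}

```text
t: 6.05
tcp_pos: [0.5538, 0.1207, 0.2754]
eef_rot: [0.592, 0.806, -0.0, 0.0]
force: [-0.2, -0.0, -2.2]
grip_width: 0.0216
finger_force: 55.0
```

Run:
```python
from h import *
R,t=tool();tube=t+.135*R[:,0]+np.array([0,0,-.0065]);tip=tube+.03*R[:,1]
for n in("scene","side"): print(n,'tubeend',pix(n,tube),'tip',pix(n,tip),'eye',pix(n,[.5607,.2634,.269]))
crop2("c4",(380,220,50),(215,90,50))
```

```text
scene tubeend [403.9 233. ] tip [404.4 242. ] eye [404.4 247.8]
side tubeend [226.9 117.1] tip [234.5 113.9] eye [239.3 112. ]
```

View pics/c4.png

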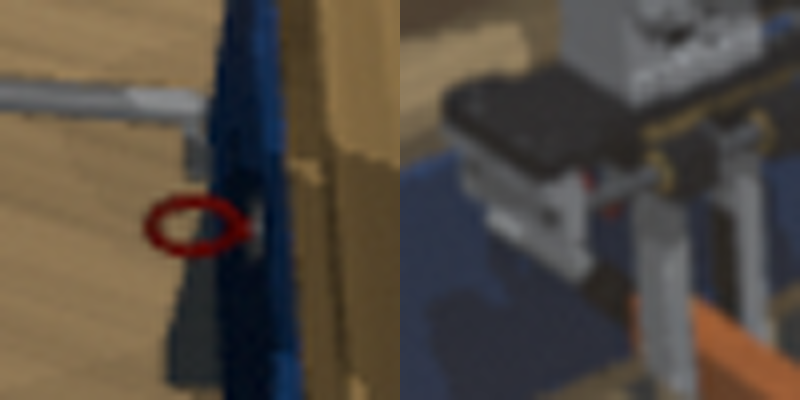

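In the scene view the elbow is at (404.4,233.5), the pin tip at (404.4,242) and the ring centre at (404.5,248), so the pin lines up with the hole. I insert slowly.

Emit:
{"op": "jog_arm", "data": {
  "plan": [
    {"linear": [0,6,0],"twist": [0,0,0],"hand": 10},
    {"linear": [0,12,0],"twist": [0,0,0],"hand": 10},
    {"linear": [0,18,0],"twist": [0,0,0],"hand": 10},
    {"linear": [0,24,0],"twist": [0,0,0],"hand": 10},
    {"linear": [0,30,0],"twist": [0,0,0],"hand": 10},
    {"linear": [0,32,0],"twist": [0,0,0],"hand": 10},
    {"linear": [0,32,0],"twist": [0,0,0],"hand": 10},
    {"linear": [0,32,0],"twist": [0,0,0],"hand": 10}
  ]
}}

```text
t: 7.15
tcp_pos: [0.584, 0.1305, 0.2755]
eef_rot: [0.592, 0.806, -0.0, -0.0]
force: [0.2, 0.3, -2.7]
grip_width: 0.0213
finger_force: 55.0
```

Run:
```python
from h import *
R,t=tool();tube=t+.135*R[:,0]+np.array([0,0,-.0065]);tip=tube+.03*R[:,1]
for n in("scene","side"): print(n,'tubeend',pix(n,tube),'tip',pix(n,tip),'eye',pix(n,[.5607,.2634,.269]))
print(t,monitor.sense()['torque'])
crop2("c5",(380,220,50),(215,90,50))
```

```text
scene tubeend [404.6 242.5] tip [405.1 251.8] eye [404.4 247.8]
side tubeend [234.8 113.7] tip [242.2 110.6] eye [239.3 112. ]
[0.58401065 0.13053532 0.27547711] [-0.00079322 -0.09442576  0.01975188]
```

View pics/c5.png

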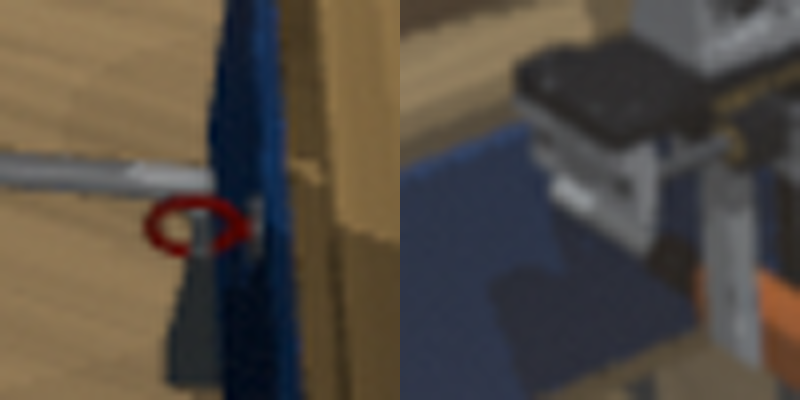

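In the scene view the pin is visible inside the red ring at about (405,248.5), and the force is unchanged, so it is through. Now I work out the arc.

Run:
```python
import numpy as np
o=lambda q:np.array([24*np.cos(q)+112*np.sin(q),112*np.cos(q)-24*np.sin(q)])
t0=.05
for k,q in enumerate(np.linspace(.05,1.571,31)):
    tg=np.array([o(q)[1],-o(q)[0]])/114.5
    d=o(q)-o(t0)+tg*min(8,2.5*k); print(k,round(q,2),(-d).round(1))
```

```text
0 0.05 [-0. -0.]
1 0.1 [-8.   2.4]
2 0.15 [-15.7   5.3]
3 0.2 [-23.3   8.8]
4 0.25 [-28.8  11.8]
5 0.3 [-33.8  14.9]
6 0.35 [-38.5  18.2]
7 0.4 [-43.1  21.8]
8 0.46 [-47.6  25.6]
9 0.51 [-51.8  29.6]
10 0.56 [-55.8  33.8]
11 0.61 [-59.6  38.3]
12 0.66 [-63.1  42.9]
13 0.71 [-66.4  47.7]
14 0.76 [-69.5  52.6]
15 0.81 [-72.3  57.7]
16 0.86 [-74.9  62.9]
17 0.91 [-77.1  68.3]
18 0.96 [-79.2  73.7]
19 1.01 [-80.9  79.3]
20 1.06 [-82.3  84.9]
21 1.11 [-83.5  90.6]
22 1.17 [-84.4  96.4]
23 1.22 [-84.9 102.2]
24 1.27 [-85.2 108. ]
25 1.32 [-85.2 113.8]
26 1.37 [-84.9 119.6]
27 1.42 [-84.3 125.4]
28 1.47 [-83.4 131.2]
29 1.52 [-82.2 136.9]
30 1.57 [-80.7 142.5]
```

Emit:
{"op": "jog_arm", "data": {
  "plan": [
    {"linear": [-4,0,1],"twist": [0,0,0],"hand": 10},
    {"linear": [-8,0,2.4],"twist": [0,0,0],"hand": 10},
    {"linear": [-12,0,4],"twist": [0,0,0],"hand": 10},
    {"linear": [-16,0,5.5],"twist": [0,0,0],"hand": 10},
    {"linear": [-20,0,7],"twist": [0,0,0],"hand": 10},
    {"linear": [-23.5,0,9],"twist": [0,0,0],"hand": 10},
    {"linear": [-29,0,12],"twist": [0,0,0],"hand": 10},
    {"linear": [-34,0,15],"twist": [0,0,0],"hand": 10},
    {"linear": [-38.5,0,18],"twist": [0,0,0],"hand": 10},
    {"linear": [-43,0,22],"twist": [0,0,0],"hand": 10},
    {"linear": [-47.5,0,25.5],"twist": [0,0,0],"hand": 10},
    {"linear": [-52,0,29.5],"twist": [0,0,0],"hand": 10},
    {"linear": [-56,0,34],"twist": [0,0,0],"hand": 10},
    {"linear": [-59.5,0,38],"twist": [0,0,0],"hand": 10},
    {"linear": [-63,0,43],"twist": [0,0,0],"hand": 10},
    {"linear": [-63,0,43],"twist": [0,0,0],"hand": 10}
  ]
}}

```text
t: 9.25
tcp_pos: [0.6031, 0.0697, 0.2319]
eef_rot: [0.592, 0.806, -0.001, 0.0]
force: [-0.7, -0.5, -2.0]
grip_width: 0.0216
finger_force: 55.0
```

Run:
```python
from h import *
R,t=tool();tube=t+.135*R[:,0]+np.array([0,0,-.0065]);tip=tube+.03*R[:,1]
for n in("scene","side"): print(n,'tubeend',pix(n,tube),'tip',pix(n,tip))
print(t,monitor.sense()['torque'],monitor.sense()['force'])
crop2("c6",(350,200,80),(195,75,80))
```

```text
scene tubeend [377.7 250.7] tip [377.8 259.8]
side tubeend [247.4 133.1] tip [254.7 129.8]
[0.60306214 0.06970617 0.23194363] [-0.03626284 -0.06647495  0.04425691] [-0.65358537 -0.45319369 -2.04331708]
```

View pics/c6.png

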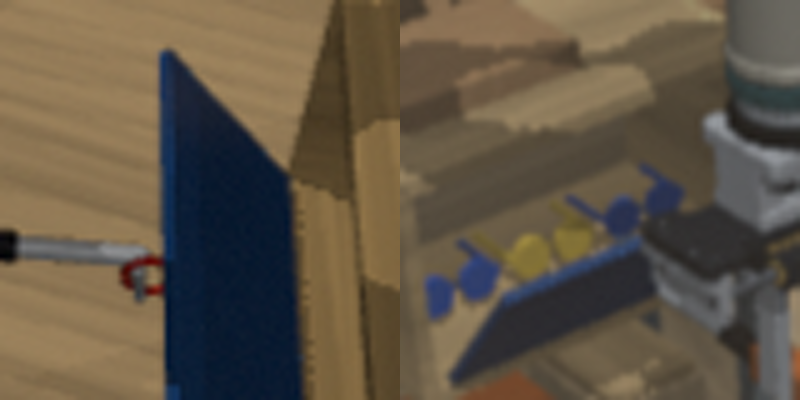

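The flap is about 40° open, with the pin still in the ring at about (378,255) in the scene view. I continue the arc.

Emit:
{"op": "jog_arm", "data": {
  "plan": [
    {"linear": [-3.5,0,5],"twist": [0,0,0],"hand": 10},
    {"linear": [-6.5,0,10],"twist": [0,0,0],"hand": 10},
    {"linear": [-9,0,15],"twist": [0,0,0],"hand": 10},
    {"linear": [-12,0,20],"twist": [0,0,0],"hand": 10},
    {"linear": [-14,0,25.5],"twist": [0,0,0],"hand": 10},
    {"linear": [-16,0,31],"twist": [0,0,0],"hand": 10},
    {"linear": [-18,0,36.5],"twist": [0,0,0],"hand": 10},
    {"linear": [-19,0,42],"twist": [0,0,0],"hand": 10},
    {"linear": [-20.5,0,47.5],"twist": [0,0,0],"hand": 10},
    {"linear": [-21.5,0,53.5],"twist": [0,0,0],"hand": 10},
    {"linear": [-22,0,59],"twist": [0,0,0],"hand": 10},
    {"linear": [-22,0,65],"twist": [0,0,0],"hand": 10},
    {"linear": [-22,0,71],"twist": [0,0,0],"hand": 10},
    {"linear": [-22,0,76.5],"twist": [0,0,0],"hand": 10},
    {"linear": [-21.5,0,82],"twist": [0,0,0],"hand": 10},
    {"linear": [-20.5,0,88],"twist": [0,0,0],"hand": 10},
    {"linear": [-19,0,94],"twist": [0,0,0],"hand": 10},
    {"linear": [-17.5,0,98],"twist": [0,0,0],"hand": 10},
    {"linear": [-17.5,0,99.5],"twist": [0,0,0],"hand": 10},
    {"linear": [-17.5,0,99.5],"twist": [0,0,0],"hand": 10}
  ]
}}

```text
t: 11.85
tcp_pos: [0.6083, 0.0537, 0.1331]
eef_rot: [0.592, 0.806, 0.0, 0.0]
force: [-0.1, 0.7, -0.9]
grip_width: 0.0214
finger_force: 55.0
```

```bash
cat > flap.py <<'E'
from h import *
import sys
p,d=viewer.capture("scene");np.savez("pics/"+sys.argv[1]+".npz",p=p,d=d);X=cloud("scene",p,d);H=hsv(p)
m=np.zeros(d.shape,bool);m[170:360,330:430]=1
m&=(H[...,0]>100)&(H[...,0]<125)&(H[...,1]>120)
P=X[m&np.isfinite(X[...,2])&(X[...,2]>.13)];c=np.median(P,0)
r=np.zeros(len(P))
for _ in range(4):
    Q=P[abs(r)<.006] if _ else P;c=Q.mean(0);n=np.linalg.svd(Q-c,full_matrices=False)[2][2];r=(P-c)@n
n*=np.sign(n[2]);s=n@np.array([.2991,-.9529,0]);print('flap centre',c.round(4),'n',n.round(3),'angle',np.arctan2(n[2],-n@np.array([.2991,-.9529,0])*-1) if 0 else np.pi/2-np.arctan2(-s,n[2]) ,len(Q),len(P))
print(monitor.sense()['force'],monitor.sense()['torque'],tool()[1])
E
python3 flap.py f1
```

```text
flap centre [0.5816 0.2316 0.1618] n [ 0.001 -0.002  1.   ] angle 1.5730924070997223 3827 3890
[-0.36352564 -0.48947552 -0.97010689] [ 0.02582581 -0.08787278  0.0366015 ] [0.60829519 0.05368858 0.13311815]
```

The flap measures level (1.573 rad, top face at 162 mm). I press a little further to be sure it is on the stop.

Emit:
{"op": "jog_arm", "data": {
  "plan": [
    {"linear": [0,0,1.5],"twist": [0,0,0],"hand": 10},
    {"linear": [0,0,3],"twist": [0,0,0],"hand": 10},
    {"linear": [0,0,4],"twist": [0,0,0],"hand": 10},
    {"linear": [0,0,4],"twist": [0,0,0],"hand": 10}
  ]
}}

```text
t: 12.4
tcp_pos: [0.6086, 0.0536, 0.1293]
eef_rot: [0.592, 0.806, 0.0, 0.0]
force: [0.9, -1.4, 2.8]
grip_width: 0.0214
finger_force: 55.0
```

```bash
python3 flap.py f2
```

```text
flap centre [0.5814 0.2315 0.1618] n [-0.001  0.002  1.   ] angle 1.569081152735582 3818 3884
[ 0.1986316  -0.76834622  2.63345846] [ 0.4739257  -0.01834697 -0.04981616] [0.60858111 0.05364377 0.1292643 ]
```

Emit:
{"op": "jog_arm", "data": {
  "plan": [
    {"linear": [0,0,-3],"twist": [0,0,0],"hand": 10},
    {"linear": [0,0,-6],"twist": [0,0,0],"hand": 10},
    {"linear": [-1,0,-9],"twist": [0,0,0],"hand": 10},
    {"linear": [-1,0,-9],"twist": [0,0,0],"hand": 10},
    {"linear": [-1,0,-9],"twist": [0,0,0],"hand": 10}
  ]
}}

```text
t: 13.08
tcp_pos: [0.6084, 0.0528, 0.1378]
eef_rot: [0.592, 0.806, -0.0, -0.0]
force: [0.4, 0.9, -2.4]
grip_width: 0.0215
finger_force: 55.0
```

```bash
python3 - <<'E'
from h import *
R,t=tool();tube=t+.135*R[:,0]+np.array([0,0,-.0065])
s=monitor.sense();print(s['force'],s['torque'],t)
ev=np.array([.572,.29,.134])
print(pix("scene",tube),pix("side",tube),pix("side",tube+.018*R[:,1]))
crop2("c7",(340,215,70),(225,110,70))
E
python3 flap.py f3
```

```text
[ 0.42213753  0.89026119 -2.36112775] [-0.06441212 -0.10763132 -0.01645065] [0.60838256 0.0527505  0.13776893]
[367.2 270.2] [252.2 159.3] [256.4 157.2]
flap centre [0.5817 0.2316 0.1618] n [-0.002  0.001  1.   ] angle 1.569105079827319 3828 3886
[ 0.6069801  -0.09470298 -2.70804456] [-0.04588481 -0.1259838  -0.01742719] [0.60837013 0.05274703 0.13777357]
```

View pics/c7.png

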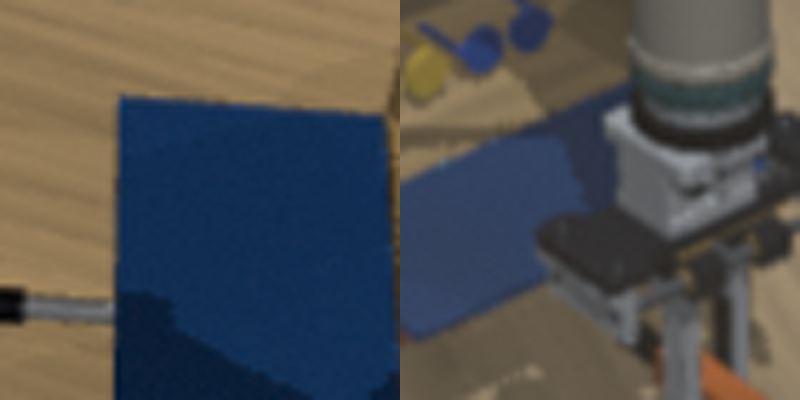

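The flap lies level, the tube runs under it at about (355,269) in the scene view, and the reading has returned to the rod's own weight, so the pin is free in the ring. I slide it out sideways, then pull back.

Emit:
{"op": "jog_arm", "data": {
  "plan": [
    {"linear": [0,-5,0],"twist": [0,0,0],"hand": 10},
    {"linear": [0,-11,0],"twist": [0,0,0],"hand": 10},
    {"linear": [0,-17,0],"twist": [0,0,0],"hand": 10},
    {"linear": [0,-23,0],"twist": [0,0,0],"hand": 10},
    {"linear": [0,-30,0],"twist": [0,0,0],"hand": 10},
    {"linear": [0,-38,0],"twist": [0,0,0],"hand": 10},
    {"linear": [0,-42,0],"twist": [0,0,0],"hand": 10},
    {"linear": [0,-42,0],"twist": [0,0,0],"hand": 10}
  ]
}}

```text
t: 14.22
tcp_pos: [0.5682, 0.0401, 0.138]
eef_rot: [0.592, 0.806, 0.0, 0.0]
force: [1.0, 0.0, -1.8]
grip_width: 0.0214
finger_force: 55.0
```

```bash
python3 flap.py f4
```

```text
flap centre [0.5819 0.2317 0.1618] n [-0.001  0.001  1.   ] angle 1.56953183292345 3822 3881
[ 0.77643357 -0.64268077 -2.61844833] [-0.01567346 -0.10763278 -0.05279928] [0.56849986 0.04016139 0.1380633 ]
```

Emit:
{"op": "jog_arm", "data": {
  "plan": [
    {"linear": [-10,0,0],"twist": [0,0,0],"hand": 10},
    {"linear": [-30,0,0],"twist": [0,0,0],"hand": 10},
    {"linear": [-55,0,0],"twist": [0,0,0],"hand": 10},
    {"linear": [-85,0,0],"twist": [0,0,0],"hand": 10},
    {"linear": [-110,0,0],"twist": [0,0,0],"hand": 10},
    {"linear": [-120,0,0],"twist": [0,0,0],"hand": 10},
    {"linear": [-120,0,0],"twist": [0,0,0],"hand": 10}
  ]
}}

```text
t: 15.15
tcp_pos: [0.6043, -0.075, 0.1377]
eef_rot: [0.593, 0.805, 0.0, -0.0]
force: [-0.0, -0.1, -2.0]
grip_width: 0.0216
finger_force: 55.0
```

```bash
python3 flap.py f5
python3 - <<'E'
from h import *
z=np.load("pics/f5.npz");X=cloud("scene",None,z['d']);R,t=tool()
L=(X-t)@R   # tool coords
for a in (.045,.075,.1,.12):   # top of collar/tube along rod
    m=(abs(L[...,0]-a)<.008)&(abs(L[...,1])<.012)&(abs(L[...,2])<.03); print(a,m.sum(),np.median(L[m][:,1:],0).round(4) if m.any() else '')
go([.5155,-.2266,.06],Rdown(95))
E
```

```text
flap centre [0.5817 0.2317 0.1617] n [0.    0.001 1.   ] angle 1.5699721775945463 3804 3875
[-1.143086   -0.18649038 -2.37590252] [-0.04208487 -0.14968458 -0.02366517] [ 0.60396341 -0.07415114  0.13775888]
0.045 33 [0.0033 0.0008]
0.075 24 [0.0027 0.0011]
0.1 23 [0.0016 0.0014]
0.12 24 [0.0024 0.0015]
linear [-119.3 -129.8   77.7] twist [-0.0005 -0.0009  0.2152]
```

The rod is still level in the grip, and the flap stays level. I take it back to the mat.

Emit:
{"op": "jog_arm", "data": {
  "plan": [
    {"linear": [-20,-20,5],"twist": [0,0,0.03],"hand": 10},
    {"linear": [-50,-50,20],"twist": [0,0,0.08],"hand": 10},
    {"linear": [-80,-85,40],"twist": [0,0,0.14],"hand": 10},
    {"linear": [-105,-115,60],"twist": [0,0,0.19],"hand": 10},
    {"linear": [-119,-130,75],"twist": [0,0,0.215],"hand": 10},
    {"linear": [-119,-130,90],"twist": [0,0,0.215],"hand": 10},
    {"linear": [-119,-130,102],"twist": [0,0,0.215],"hand": 10},
    {"linear": [-119,-130,108],"twist": [0,0,0.215],"hand": 10},
    {"linear": [-119,-130,111],"twist": [0,0,0.215],"hand": 10},
    {"linear": [-119,-130,113],"twist": [0,0,0.215],"hand": 10},
    {"linear": [-119,-130,113],"twist": [0,0,0.215],"hand": 10}
  ]
}}

```text
t: 16.58
tcp_pos: [0.5159, -0.2266, 0.0252]
eef_rot: [0.675, 0.738, 0.0, 0.0]
force: [0.1, 0.1, -1.4]
grip_width: 0.0219
finger_force: 55.0
```

Emit:
{"op": "jog_arm", "data": {
  "plan": [
    {"linear": [0,0,0.7],"twist": [0,0,0],"hand": 10},
    {"linear": [0,0,1.3],"twist": [0,0,0],"hand": 10},
    {"linear": [0,0,1.8],"twist": [0,0,0],"hand": 10},
    {"linear": [0,0,1.8],"twist": [0,0,0],"hand": 10},
    {"linear": [0,0,1.8],"twist": [0,0,0],"hand": 10}
  ]
}}

```text
t: 17.2
tcp_pos: [0.516, -0.2267, 0.024]
eef_rot: [0.675, 0.738, 0.0, 0.001]
force: [-0.1, 3.0, 5.1]
grip_width: 0.0218
finger_force: 55.0
```

Contact: the force is about 7 N above the free reading, so the rod is on the mat. I release gently and rise.

Emit:
{"op": "jog_arm", "data": {
  "plan": [
    {"linear": [0,0,1],"twist": [0,0,0],"hand": 24},
    {"linear": [0,0,1],"twist": [0,0,0],"hand": 30},
    {"linear": [0,0,1],"twist": [0,0,0],"hand": 50},
    {"linear": [0,0,1],"twist": [0,0,0],"hand": 50},
    {"linear": [0,0,1],"twist": [0,0,0],"hand": 50},
    {"linear": [0,0,-20],"twist": [0,0,0],"hand": 50},
    {"linear": [0,0,-60],"twist": [0,0,0],"hand": 60},
    {"linear": [0,0,-110],"twist": [0,0,0],"hand": 60},
    {"linear": [0,0,-160],"twist": [0,0,0],"hand": 60},
    {"linear": [0,0,-180],"twist": [0,0,0],"hand": 60},
    {"linear": [0,0,-180],"twist": [0,0,0],"hand": 60},
    {"linear": [0,0,-180],"twist": [0,0,0],"hand": 60}
  ]
}}

```text
t: 18.7
tcp_pos: [0.5149, -0.2263, 0.2019]
eef_rot: [0.675, 0.738, -0.0, -0.001]
force: [-0.2, 0.1, -0.1]
grip_width: 0.0599
finger_force: 0.0
```

```bash
python3 flap.py f6
python3 - <<'E'
from h import *
R,t=tool();p,d=viewer.capture("wrist");X=cloud("wrist",p,d,(R,t));H=hsv(p)
m=(H[...,0]<18)&(H[...,1]>190)&(X[...,2]>.015)&(X[...,2]<.06)&(X[...,1]<-.15)
P=X[m];zt=np.percentile(P[:,2],80);T=P[P[:,2]>zt-.004];print(zt,cv2.minAreaRect((T[:,:2]*1000).astype(np.float32)))
a=np.load("pics/f6.npz")['p'];W=np.zeros((420,800,3),np.uint8);W[:300,:400]=cv2.resize(a,(400,300));W[:300,400:]=cv2.resize(p,(400,300));cv2.imwrite("pics/end.png",W[:300,:,::-1])
E
```

```text
flap centre [0.5821 0.2317 0.1618] n [-0.  0.  1.] angle 1.5705490179725792 3828 3881
[-0.98871638 -0.18231972  0.33044015] [-0.04665162 -0.10045149 -0.02531868] [ 0.51476016 -0.2261874   0.20153523]
0.031162783497904738 ((519.5550537109375, -255.74075317382812), (21.074966430664062, 128.2393035888672), 5.125970363616943)
```

View pics/end.png

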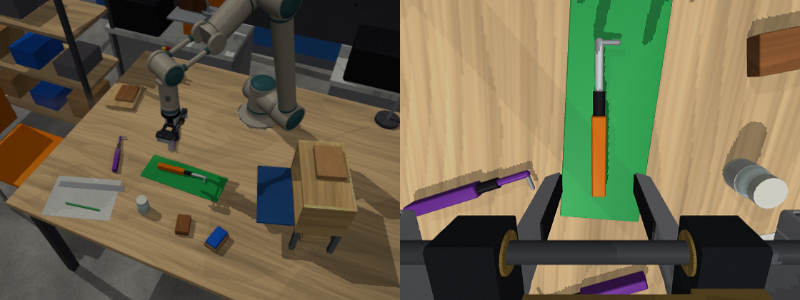

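The final picture shows the flap level at (275,195), the rod flat on the mat at (598,120) in the wrist half, and the bystanders unmoved.

```bash
python3 -c "
from plant import env;print(env.job_done())"
```

```text
the job is handed in; nothing more can be done
None
```

The job is handed in at about 19 s: I hooked the flap's eye and eased the flap down to its stop (measured 1.571 rad), then unhooked and laid the orange rod back flat on the mat; the jar, offcut and sanding block look unmoved in the final picture.

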